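# Snap the heat sink onto the board in the sprung nest

### The arm

A 6-joint arm with a two-finger parallel gripper is mounted at the origin on the work surface. World frame = base frame: x ahead of the robot, y to its left, z up, the work surface at z = 0. Lengths are in m, angles in rad, forces in N, time in s.
With the tool pointing down it reaches from about 0.225 to 0.875 m from the base axis. Payload 3.4 kg.
Tool frame: the origin (TCP) lies at the very end of the fingers, on their centre line; the grasp point (between the pads) lies 19 mm behind it; z points along the fingers, y is the line along which they close (so a half turn about z gives the same grasp; the last joint's range is limited). The gripper opens to 85 mm and grips with 20 to 120 N. Pads are 22 mm wide; open, the fingers measure 114 mm over their backs; the gripper's body (76 mm by 85 mm) begins 54 mm behind the grasp point. The pads swing forward as they close: fully open they stand 13 mm farther back than shut.
Start: joints at [-1.267, 0.276, 1.505, -0, 1.361, -0.121], TCP at [0.237, -0.524, 0.202] pointing down, gripper open.
Joint ranges: [-2.89, 2.89], [-0.75, 2.08], [0.22, 2.7], [-1.18, 4.32], [0.11, 2.71], [-2.7, 2.7]. Speed limits (rad/s): [2.57, 2.57, 3.14, 3.14, 3.14, 3.14].

### API

Orientations are given as a unit quaternion [w, x, y, z].
In Python, from rig import get_state, optics, sign_off gives the robot as it stands.
- The arm moves only by the tool send_rows, never from a script. Its argument "increments" is a list of rows, each an object with "gripper": the gripper's target within -1 to 1 (shut at 1, half-way at 0, fully open at -1); "linear": the shift along the world's x, y, z in m, a list of three; "delta_rot": the turn, a rotation vector about the world's x, y, z in rad, a list of three. In form: [{"gripper": gripper, "linear": [dx, dy, dz], "delta_rot": [rx, ry, rz]}, ...]. A call has 1 to 8 rows; each row is the pose to reach, as a shift and turn from the pose commanded when the call began; what a row does not reach only later rows make up. A row lasts 1/10 s, in which the tool goes at most 50 mm and 8.59 degrees, less where a joint would pass 70% of its speed; a pose out of reach is approached as far as the arm can. A call with a gripper value outside its range is refused whole. The fingers move at their own pace and stop on an object; "newtons" is the grip in N (left out, the last holds). Time passes only in rows, so rows that repeat a pose let the fingers close. It gives the time, the measured TCP pose, the force, the opening and the grip force at its end, in the units of the state.
- get_state(): the state, without advancing time (a new reading comes with each control period).
- optics.get_image(name): name is "scene" or "top" or "wrist"; returns a dict with "pixels" (420x560x3 uint8, blue, green, red), "K" (3x3 intrinsics, pixels), "rvec" (rotation vector, rad) and "tvec" (3), from world to camera coordinates, as OpenCV has them; the wrist camera has in their place "T_tool_cam" (4x4, takes a point from camera to tool coordinates, whose origin is the TCP and whose axes are the flange's). Camera axes: x right, y down, z forward; pixel columns grow to the right and rows downward; lengths in m; the calibration is good to about 2 mm. The wrist camera is an equidistant fisheye: a pixel r from the principal point sees the ray r / f radians off the axis. A picture is of the moment at which its call begins: read the wrist's pose just before it. There is no depth.
- sign_off(): hands the job in; it is judged then, once.
The state is a dict: "clock": time; "qpos": joint angles; "qd": joint speeds; "effort": joint torques, N m; "position": TCP position; "ee_rot": TCP orientation; "contact_force": force on the tool from outside, world axes, zero at the start; "moment": the same for the moment, N m; "width": finger opening in m; "gripper_force": force on a finger pad.
Only numpy, scipy, OpenCV 4.12 (cv2) and the standard library are available. Lean on these libraries where they do the work, as an engineer would, in place of code of your own. Each camera call takes 0.05 s, during which the arm holds its last target. There are 200 camera calls.

### The job

Take the heat sink that has a windowed ear at each end, set it over the two snap hooks on the board in the sprung nest, and press it straight down until both hooks have clicked over its ears. Press firmly but gently: do not drive the nest down near the end of its springs. Then, still holding the heat sink or taking hold of it again, tug it up lightly so that the nest lifts a little above its rest height, which proves the clicks; finally let go, leaving the heat sink fully home and everything else on the bench where it was.

Things in the scene. Friction and masses are not known exactly. Their poses are not given: they have to be found in the camera images.
- heatsink: loose aluminium heat sink, 0.14 kg, upright on the bench: base 36 mm (its x) x 104 mm (y) x 5 mm; origin centre of underside, z up. In the middle a fin block 30 mm (x) x 56 mm (y), 5 to 38 mm above the underside: grip it across x, fingertips 8 mm or more above the underside. Each y end is an ear with a window through it, 14 mm in x, |y| from 31 to 44 mm. Either way round fits
- ear_a (a point): middle of the outer bar of the heat sink's +y ear, on the underside, 48 mm from the origin along +y
- ear_b (a point): the same at the -y ear, 48 mm from the origin along -y
- fixture: fixed test fixture: aluminium base 150 mm (x) x 220 mm (y) x 14 mm with four sprung posts 64 mm high at the corners, carrying the nest; origin centre of its underside, z up
- seat (a point): on the nest, moving with it: centre of the top of the black power module on the green board, where the heat sink's underside comes to rest; axes parallel to the fixture's. At rest 81 mm above the bench, 25 mm above the board; only the two hooks stand higher. The heat sink goes on with its y along the seat's y (either way), hooks up through its windows
- catch_a (a point): on the nest: white nylon snap hook at seat y = +40 mm (middle of its 4 mm stem, 10 mm wide in x), at its catch height, 6.2 mm above the seat. Its sloped nose points outwards (+y) to y = 47.3 mm and narrows to a tip 18 mm above the seat. The window's outer edge slides down the nose and bends the hook inwards; clicked, the ear lies under the nose with 1 mm play
- catch_b (a point): the same hook mirrored, at seat y = -40 mm, nose pointing to -y. Both hooks together need about 10 to 15 N of push to click; the force then falls off suddenly
- nest (a joint): height of the sprung nest (board, module, hooks): 0 at rest, grows as it is pressed down (m), negative when lifted. Springs about 1 N per mm; end stops at +0.022 (down) and -0.006 (up). So it sinks with the push before the hooks click, and 1 to 2 mm by the weight of the heat sink
- plain_sink: bystander: plain aluminium finned heat sink WITHOUT ears or windows, 36 x 56 x 34 mm; origin centre of its underside
- spool: bystander: solder spool standing on its flange, 60 mm diameter, 40 mm high; origin centre of its underside
- screwdriver: bystander: black-handled screwdriver lying on the bench, 180 mm long; origin under the middle
- capacitor_a: bystander: loose black electrolytic capacitor standing upright, 24 mm diameter, 35 mm high; origin centre of its underside
- capacitor_b: bystander: a second such capacitor
- flux_jar: bystander: small jar with black cap, 48 mm diameter, 50 mm high; origin centre of its underside
Things that resemble listed ones, but are neither listed nor needed, are in the scene too. Leave any blue, green or turquoise look-alike of the heatsink alone.

How it is judged:
By the outcome, as a careful person would: the job done as asked, in the order asked, and still so for the second after the job is handed in, with the robot touching nothing.
It also fails if it takes over 59 s, if anything falls off the work surface, if the arm or the gripper's body presses on something with over 40 N, if the wrist force passes 120 N, or if a joint passes its speed limit or range.

## Working session

There is one attempt and no reset: what is moved stays moved. The work goes in short steps, Python scripts to look and compute and a tool call to move; the robot and the scene stay as the last step left them, time stands still between calls to the robot, and variables do not carry over. Pictures are saved under pics/ and viewed, at most 10 in all, crops included, and the job is handed in when it is done.

Besides the shell and the picture viewer there is one more tool, called after "Emit:" in YAML: its name, and indented under it one key for each argument. send_rows: Moves the arm, as the interface text tells. Its arguments: {"type":"object","properties":{"increments":{"type":"array"},"newtons":{"type":"number"}},"required":["increments"]}

```bash
mkdir -p pics; cat > h.py <<'E'
import numpy as np, cv2
from rig import get_state, optics, sign_off
from scipy.spatial.transform import Rotation as R
def cam(n):
    s=get_state(); d=optics.get_image(n); d['s']=s; d['n']=n; return d
def ray(d,u,v):
    K=np.array(d['K'])
    if d['n']=='wrist':
        x=np.array([(u-K[0,2])/K[0,0],(v-K[1,2])/K[1,1]]);r=np.linalg.norm(x)
        c=np.array([*(x/max(r,1e-9)*np.sin(r)),np.cos(r)])
        T=np.array(d['T_tool_cam']);q=d['s']['ee_rot'];Rw=R.from_quat([q[1],q[2],q[3],q[0]]).as_matrix()
        return Rw@T[:3,3]+np.array(d['s']['position']),Rw@T[:3,:3]@c
    Rm=cv2.Rodrigues(np.array(d['rvec'],float))[0];t=np.array(d['tvec'],float).ravel()
    return -Rm.T@t,Rm.T@np.array([(u-K[0,2])/K[0,0],(v-K[1,2])/K[1,1],1])
def onz(d,u,v,z):
    o,r=ray(d,u,v); return o+r*(z-o[2])/r[2]
def two(a,b):
    A=np.zeros((3,3));y=np.zeros(3)
    for o,r in (a,b):
        r=r/np.linalg.norm(r);P=np.eye(3)-np.outer(r,r);A+=P;y+=P@o
    return np.linalg.solve(A,y)
E
python3 - <<'E'
from h import *
import pickle
D={n:cam(n) for n in('scene','top','wrist')}
pickle.dump(D,open('d0.pkl','wb'))
cv2.imwrite('pics/a.png',np.hstack([D['top']['pixels'],D['scene']['pixels']])[:, :])
for n in D: cv2.imwrite(f'pics/{n}0.png',cv2.resize(D[n]['pixels'],(800,600),interpolation=cv2.INTER_CUBIC))
s=get_state();print(s)
print(D['wrist']['T_tool_cam'],D['wrist']['K'],D['top']['K'],D['top']['rvec'],D['top']['tvec'])
E
```

```text
{'clock': 0.15, 'qpos': array([-1.26701932e+00,  2.76450508e-01,  1.50579491e+00,  1.22577233e-05,
        1.36074132e+00, -1.20978504e-01]), 'qd': array([ 0.0003764 , -0.00292083, -0.00334716,  0.00049928,  0.00092881,
       -0.00077862]), 'effort': array([ 1.22654495e-03, -4.17143404e+01, -2.46032292e+01, -2.46712561e-04,
        7.63756485e-03, -9.29832851e-07]), 'position': array([ 0.23683901, -0.52349196,  0.20155693]), 'ee_rot': array([-6.94677873e-04,  9.77532517e-01,  2.10783520e-01, -5.76520581e-05]), 'contact_force': array([ 0.04496966, -0.60139109,  0.24004093]), 'moment': array([ 0.02019649, -0.03794406,  0.02418304]), 'gripper_force': 0.0, 'width': 0.08544636315376009}
[[-1.08730091e-03 -9.59309478e-01 -2.82354642e-01  7.23310793e-02]
 [ 9.99999386e-01 -9.83285146e-04 -5.10087184e-04  1.12989686e-03]
 [ 2.11696344e-04 -2.82355024e-01  9.59309958e-01 -1.71693703e-01]
 [ 0.00000000e+00  0.00000000e+00  0.00000000e+00  1.00000000e+00]] [[325.1922621    0.         275.96422029]
 [  0.         325.1922621  208.82012636]
 [  0.           0.           1.        ]] [[414.96441793   0.         281.90929408]
 [  0.         414.96441793 204.39094304]
 [  0.           0.           1.        ]] [ 2.14680173 -2.1399569   0.11526156] [-0.0796847   0.55952537  1.01384454]
```

View pics/top0.png

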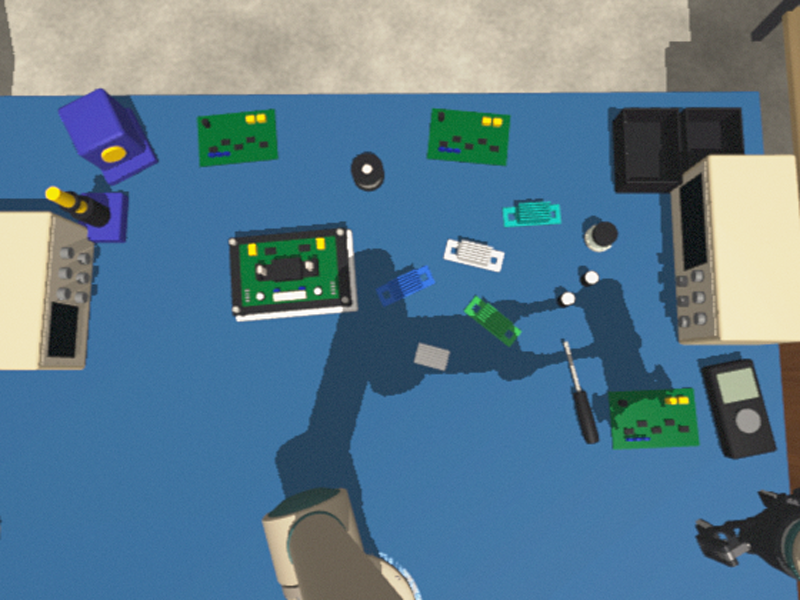

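View pics/scene0.png

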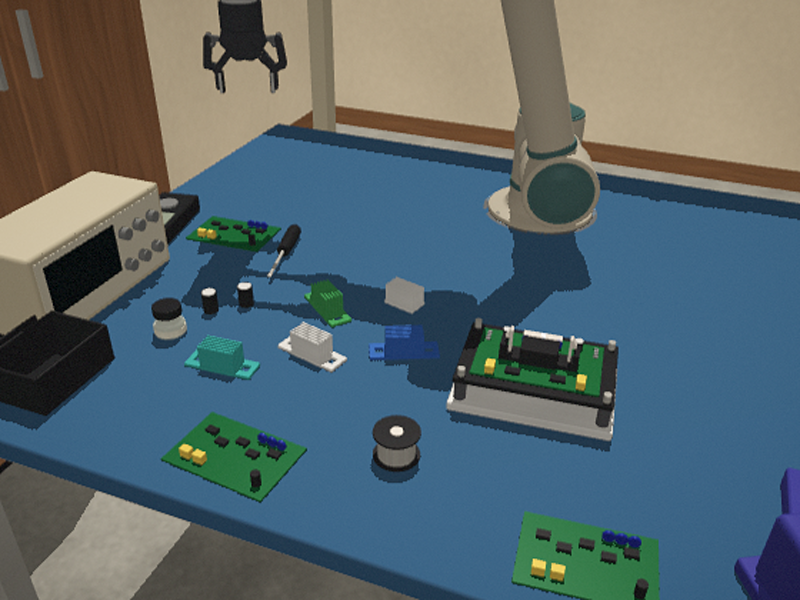

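Candidates in the top view (800x600 pixels): the silver eared sink at (474,254), the turquoise one at (532,213), the blue one at (405,285), the green one at (492,320), and the plain silver sink without ears at (432,356). I choose (474,254), since it is silver and has a windowed ear at each end. The fixture is at (292,272).

```bash
python3 - <<'E'
from h import *
import pickle
D=pickle.load(open('d0.pkl','rb'));k=.7
t,s=D['top'],D['scene']
for n,d,(x0,y0,x1,y1) in(('top',t,(435,230,512,278)),('scene',s,(275,315,350,372))):
    x0,y0,x1,y1=[int(v*k) for v in(x0,y0,x1,y1)]
    p=d['pixels'][y0:y1,x0:x1]; hsv=cv2.cvtColor(p,cv2.COLOR_BGR2HSV)
    m=((hsv[...,1]<70)&(hsv[...,2]>90)).astype(np.uint8)
    m=cv2.morphologyEx(m,cv2.MORPH_CLOSE,np.ones((3,3),np.uint8))
    c=max(cv2.findContours(m,cv2.RETR_EXTERNAL,cv2.CHAIN_APPROX_NONE)[0],key=cv2.contourArea)
    r=cv2.minAreaRect(c);b=cv2.boxPoints(r)+[x0,y0]
    c=c[:,0]+[x0,y0]
    print(n,r,[onz(d,*q,.005)[:2].round(4) for q in b], [onz(d,*c[i],.004).round(4)[:2] for i in (c[:,0].argmin(),c[:,0].argmax())])
for a,b in(((233,242),(613,347)),((345,229),(604,412)),((239,311),(478,324)),((348,301),(460,372)),((263,270),(574,345)),((311,267),(509,332))):
    print(two(ray(t,a[0]*k,a[1]*k),ray(s,b[0]*k,b[1]*k)).round(4))
pt=t['pixels'][155:200,300:365];ps=s['pixels'][215:265,190:250]
tf=t['pixels'][150:235,150:260]
f=lambda p:cv2.resize(p,(390,300),interpolation=cv2.INTER_CUBIC)
cv2.imwrite('pics/b.png',np.hstack([f(pt),f(tf)]))
E
```

```text
top ((27.499998092651367, 16.5), (40.98851776123047, 16.73495864868164), 14.03624439239502) [array([ 0.6266, -0.1494]), array([ 0.67  , -0.1602]), array([ 0.6434, -0.2641]), array([ 0.6003, -0.2528])] [array([ 0.6312, -0.1505]), array([ 0.6286, -0.2603])]
scene ((28.900001525878906, 22.19999885559082), (48.29906463623047, 24.59674835205078), 26.56505012512207) [array([ 0.6431, -0.2587]), array([ 0.5581, -0.2773]), array([ 0.5979, -0.152 ]), array([ 0.6761, -0.1415])] [array([ 0.6404, -0.2598]), array([ 0.6333, -0.1477])]
[0.6302 0.209  0.1218]
[0.6672 0.1252 0.0332]
[0.5494 0.1088 0.1018]
[ 0.5543  0.0151 -0.0271]
[0.5898 0.1625 0.0861]
[0.5951 0.0774 0.0885]
```

View pics/b.png

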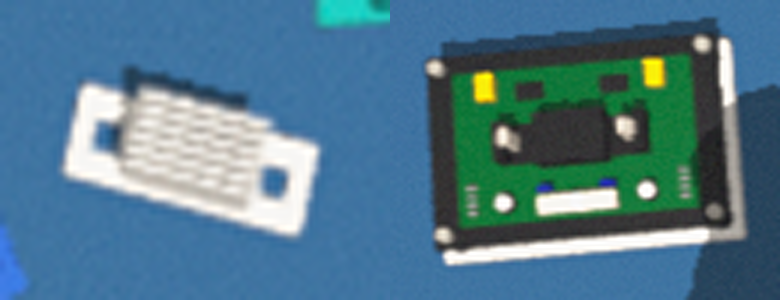

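The left crop confirms the choice: windowed ears at both ends, silver. The right crop shows the fixture with both hooks. I'm moving to hover over the heat sink.

Emit:
send_rows:
  increments:
    - {"gripper": -1,"linear": [0.035,0.03,-0.005],"delta_rot": [0,0,0.08]}
    - {"gripper": -1,"linear": [0.07,0.06,-0.01],"delta_rot": [0,0,0.16]}
    - {"gripper": -1,"linear": [0.105,0.09,-0.015],"delta_rot": [0,0,0.24]}
    - {"gripper": -1,"linear": [0.14,0.12,-0.02],"delta_rot": [0,0,0.32]}
    - {"gripper": -1,"linear": [0.175,0.15,-0.025],"delta_rot": [0,0,0.4]}
    - {"gripper": -1,"linear": [0.21,0.18,-0.03],"delta_rot": [0,0,0.48]}
    - {"gripper": -1,"linear": [0.245,0.21,-0.035],"delta_rot": [0,0,0.56]}
    - {"gripper": -1,"linear": [0.28,0.24,-0.04],"delta_rot": [0,0,0.64]}

```text
clock: 0.95
position: [0.5181, -0.2824, 0.1618]
ee_rot: [-0.0, 0.861, 0.509, -0.0]
contact_force: [0.6, -0.8, 0.6]
width: 0.085
gripper_force: 0.0
```

Emit:
send_rows:
  increments:
    - {"gripper": -1,"linear": [0.035,0.03,-0.005],"delta_rot": [0,0,0.08]}
    - {"gripper": -1,"linear": [0.07,0.055,-0.01],"delta_rot": [0,0,0.16]}
    - {"gripper": -1,"linear": [0.1,0.07,-0.015],"delta_rot": [0,0,0.22]}
    - {"gripper": -1,"linear": [0.115,0.078,-0.02],"delta_rot": [0,0,0.262]}
    - {"gripper": -1,"linear": [0.115,0.078,-0.02],"delta_rot": [0,0,0.262]}
    - {"gripper": -1,"linear": [0.115,0.078,-0.02],"delta_rot": [0,0,0.262]}

```text
clock: 1.55
position: [0.6308, -0.2064, 0.1416]
ee_rot: [-0.001, 0.788, 0.616, -0.001]
contact_force: [0.6, 0.6, -0.5]
width: 0.0852
gripper_force: 0.0
```

```bash
python3 - <<'E'
from h import *
import pickle
d=cam('wrist');pickle.dump(d,open('w1.pkl','wb'))
print(d['s']['position'],d['s']['ee_rot'],d['s']['qpos'],d['s']['clock'],d['s']['contact_force'])
cv2.imwrite('pics/w1.png',cv2.resize(d['pixels'],(800,600),interpolation=cv2.INTER_CUBIC))
E
```

```text
[ 0.63083503 -0.2063852   0.14161186] [-6.42379492e-04  7.88051456e-01  6.15608298e-01 -9.55957878e-04] [-4.20288340e-01  4.44857689e-01  1.39457740e+00 -1.12752513e-03
  1.30418824e+00 -1.75510156e-01] 1.55 [ 0.56136241  0.60449372 -0.51102031]
```

View pics/w1.png

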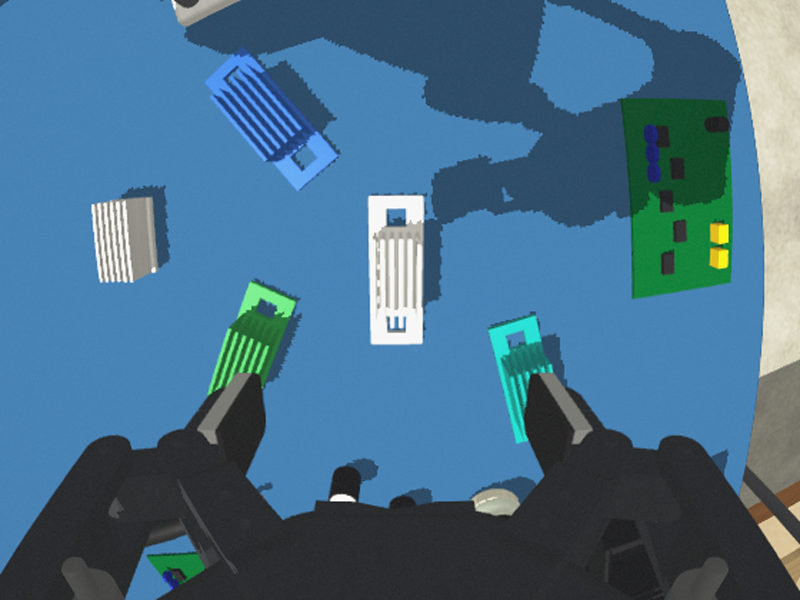

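The silver sink is at (396,270), with base corners at (369,195), (424,195), (369,345) and (424,343). Green is at (260,340) and turquoise at (520,370), about 60 mm to either side, so I'll descend with the fingers partly closed.

```bash
cat >> h.py <<'E'
def sink(d,box,z=.003):
    x0,y0,x1,y1=box
    hsv=cv2.cvtColor(d['pixels'],cv2.COLOR_BGR2HSV)
    m=np.zeros(hsv.shape[:2],np.uint8);m[y0:y1,x0:x1]=((hsv[...,1]<60)&(hsv[...,2]>100))[y0:y1,x0:x1]
    c=max(cv2.findContours(m,cv2.RETR_EXTERNAL,cv2.CHAIN_APPROX_NONE)[0],key=cv2.contourArea)[:,0]
    P=np.array([onz(d,*q,z)[:2] for q in c])
    r=cv2.minAreaRect((P*1e3).astype(np.float32)); return r,cv2.boxPoints(r),c
E
python3 - <<'E'
from h import *
import pickle
d=pickle.load(open('w1.pkl','rb'))
for z in(0,.005):
    r,b,c=sink(d,(240,120,310,255),z); print(r,b.round(1).tolist())
T=d['s'];q=T['ee_rot'];Rw=R.from_quat([q[1],q[2],q[3],q[0]]).as_matrix();print(np.degrees(np.arctan2(Rw[1,1],Rw[0,1])),Rw[:,2])
E
```

```text
((632.1919555664062, -208.37139892578125), (106.48153686523438, 37.41654586791992), 76.17774200439453) [[601.2999877929688, -255.60000610351562], [637.5999755859375, -264.5], [663.0999755859375, -161.10000610351562], [626.7000122070312, -152.1999969482422]]
((632.46826171875, -207.239501953125), (104.78189849853516, 36.81936264038086), 76.17771911621094) [[602.0999755859375, -253.6999969482422], [637.7999877929688, -262.5], [662.9000244140625, -160.8000030517578], [627.0999755859375, -152.0]]
-14.007718253306324 [-2.29759629e-03 -1.64535018e-04 -9.99997347e-01]
```

Emit:
send_rows:
  increments:
    - {"gripper": -0.3,"linear": [0,0,-0.03],"delta_rot": [0,0,0]}
    - {"gripper": -0.3,"linear": [0,0,-0.06],"delta_rot": [0,0,0]}
    - {"gripper": -0.3,"linear": [0,0,-0.06],"delta_rot": [0,0,0]}
    - {"gripper": -0.3,"linear": [0,0,-0.06],"delta_rot": [0,0,0]}

```text
clock: 2.0
position: [0.6311, -0.207, 0.0828]
ee_rot: [-0.0, 0.788, 0.615, -0.0]
contact_force: [-0.1, 1.6, 0.7]
width: 0.0557
gripper_force: 0.0
```

```bash
python3 - <<'E'
from h import *
import pickle
d=cam('wrist');pickle.dump(d,open('w2.pkl','wb'))
d1=pickle.load(open('w1.pkl','rb'))
cv2.imwrite('pics/w2.png',cv2.resize(d['pixels'],(800,600),interpolation=cv2.INTER_CUBIC))
print(d['s']['position'],d['s']['width'])
E
```

```text
[ 0.63105419 -0.20695312  0.08277565] 0.05572764748430481
```

View pics/w2.png

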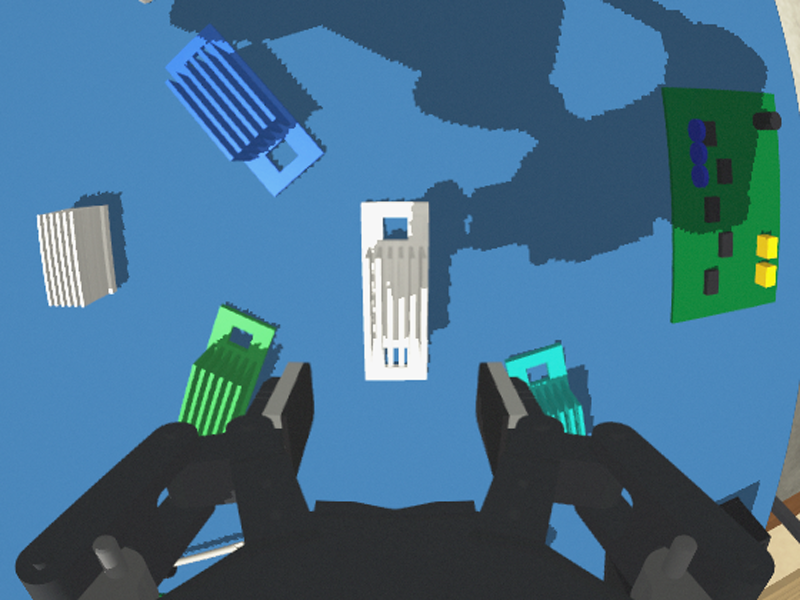

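View 2 agrees: the sink is centred between the fingers at column 395, heading -13.9°, and both neighbours are clear of the fingers. I'm descending to grasp.

```bash
python3 - <<'E'
from h import *
import pickle
a=pickle.load(open('w1.pkl','rb'));b=pickle.load(open('w2.pkl','rb'));t=pickle.load(open('d0.pkl','rb'))['top']
k=.7
for p,q in(((369,195),(361,202)),((424,195),(428,202)),((369,345),(366,380)),((424,343),(428,379))):
    print(two(ray(a,p[0]*k,p[1]*k),ray(b,q[0]*k,q[1]*k)).round(4))
# top view ear corners from the crop (x=300+u/6, y=155+v/6.67)
for (u,v),q in(((88,83),(428,202)),((318,148),(428,379)),((65,172),(361,202)),((300,235),(366,380))):
    print('top+w2',two(ray(t,300+u/6,155+v*45/300),ray(b,q[0]*k,q[1]*k)).round(4))
print(sink(b,(240,130,310,275),.004)[0])
E
```

```text
[ 0.6299 -0.1511  0.0338]
[ 0.663  -0.1621 -0.0027]
[ 0.5997 -0.2596 -0.0064]
[ 0.639  -0.2631  0.0048]
top+w2 [ 0.6624 -0.1625  0.0018]
top+w2 [ 0.6376 -0.2642  0.001 ]
top+w2 [ 0.627  -0.1529  0.001 ]
top+w2 [ 0.602  -0.2551  0.0028]
((632.40087890625, -207.681884765625), (104.68898010253906, 37.268985748291016), 76.2509536743164)
```

Emit:
send_rows:
  increments:
    - {"gripper": -0.3,"linear": [0.001,0,-0.03],"delta_rot": [0,0,0]}
    - {"gripper": -0.3,"linear": [0.001,0,-0.055],"delta_rot": [0,0,0]}
    - {"gripper": -0.3,"linear": [0.001,0,-0.07],"delta_rot": [0,0,0]}
    - {"gripper": -0.3,"linear": [0.001,0,-0.07],"delta_rot": [0,0,0]}

```text
clock: 2.45
position: [0.6323, -0.2061, 0.0119]
ee_rot: [-0.001, 0.788, 0.616, -0.0]
contact_force: [-0.7, -0.3, -0.3]
width: 0.0554
gripper_force: 0.0
```

Emit:
send_rows:
  increments:
    - {"gripper": 1,"linear": [0,-0.001,0],"delta_rot": [0,0,0]}
    - {"gripper": 1,"linear": [0,-0.001,0],"delta_rot": [0,0,0]}
    - {"gripper": 1,"linear": [0,-0.001,0],"delta_rot": [0,0,0]}
    - {"gripper": 1,"linear": [0,-0.001,0],"delta_rot": [0,0,0]}
    - {"gripper": 1,"linear": [0,-0.001,0],"delta_rot": [0,0,0]}
  newtons: 80

```text
clock: 2.95
position: [0.6333, -0.207, 0.0128]
ee_rot: [0.0, 0.788, 0.616, 0.0]
contact_force: [-0.2, 0.1, 0.7]
width: -0.0005
gripper_force: 0.0
```

Emit:
send_rows:
  increments:
    - {"gripper": 1,"linear": [0,0,0.01],"delta_rot": [0,0,0]}
    - {"gripper": 1,"linear": [0,0,0.04],"delta_rot": [0,0,0]}
    - {"gripper": 1,"linear": [0,0,0.08],"delta_rot": [0,0,0]}
    - {"gripper": 1,"linear": [0,0,0.12],"delta_rot": [0,0,0]}
    - {"gripper": 1,"linear": [0,0,0.16],"delta_rot": [0,0,0]}
    - {"gripper": 1,"linear": [0,0,0.18],"delta_rot": [0,0,0]}
    - {"gripper": 1,"linear": [0,0,0.18],"delta_rot": [0,0,0]}

```text
clock: 3.65
position: [0.6352, -0.2078, 0.1975]
ee_rot: [0.004, 0.788, 0.616, 0.002]
contact_force: [0.3, 0.9, -0.4]
width: 0.0002
gripper_force: 0.0
```

The fingers shut on nothing, so I'm looking before acting.

```bash
python3 - <<'E'
from h import *
import pickle
d=cam('wrist');pickle.dump(d,open('w3.pkl','wb'))
t=cam('top');pickle.dump(t,open('t3.pkl','wb'))
print(d['s']['position'],d['s']['width'],d['s']['ee_rot'])
cv2.imwrite('pics/w3.png',np.hstack([cv2.resize(d['pixels'],(480,360)),cv2.resize(t['pixels'][120:280,260:400],(315,360))]))
E
```

```text
[ 0.63521146 -0.20784494  0.19749609] 0.00022709171762198865 [0.00410459 0.7878698  0.61582434 0.00216876]
```

View pics/w3.png

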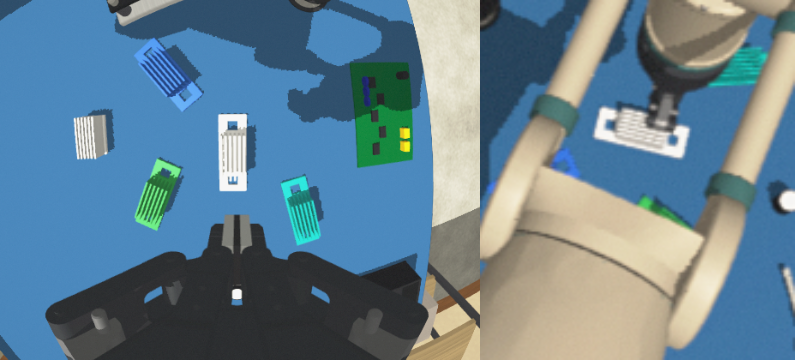

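```bash
python3 - <<'E'
from h import *
import pickle
d=pickle.load(open('w3.pkl','rb'));t=pickle.load(open('t3.pkl','rb'))
for z in(0,.005): print(sink(d,(248,122,296,228),z)[0])
def pr(d,P): return cv2.projectPoints(np.array([P],float),np.array(d['rvec'],float),np.array(d['tvec'],float),np.array(d['K']),None)[0].ravel()
print('tcp top px',pr(t,d['s']['position']),'sink',pr(t,[.632,-.207,0]),pr(t,[.632,-.207,.038]))
print('cam centre',ray(t,0,0)[0], ray(pickle.load(open('d0.pkl','rb'))['scene'],0,0)[0])
s=cam('scene');print('scene tcp',pr(s,d['s']['position']),'sink',pr(s,[.632,-.207,.0]))
v=pr(s,d['s']['position']).astype(int)
cv2.imwrite('pics/s3.png',cv2.resize(s['pixels'][100:290,120:370],(800,600),interpolation=cv2.INTER_CUBIC))
E
```

```text
((631.8477783203125, -208.43060302734375), (105.98316192626953, 37.58061218261719), 76.39405059814453)
((632.1207885742188, -207.48031616210938), (104.54732513427734, 37.07145309448242), 76.39405059814453)
tcp top px [340.56347401 160.10192151] sink [331.4283473  178.99807373] [332.86133371 176.1459613 ]
cam centre [ 0.42354903 -0.10200565  1.07587179] [1.44126224 0.2376007  0.67231834]
scene tcp [211.71455462 164.9191619 ] sink [217.95897342 246.85712382]
```

View pics/s3.png

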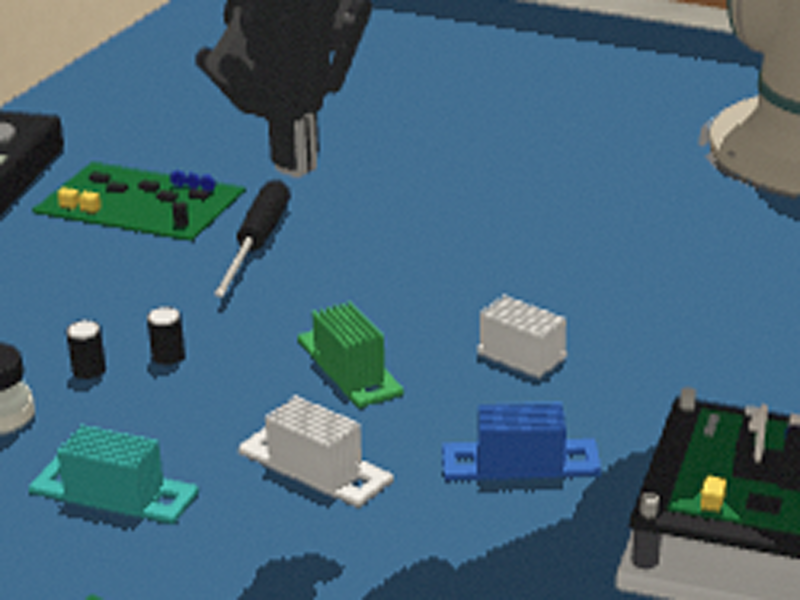

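```bash
python3 - <<'E'
from h import *
import pickle
d0=pickle.load(open('d0.pkl','rb'));t=pickle.load(open('t3.pkl','rb'))
def pr(d,P): return cv2.projectPoints(np.array([P],float),np.array(d['rvec'],float),np.array(d['tvec'],float),np.array(d['K']),None)[0].ravel().round(1)
print('start: scene',pr(d0['scene'],d0['scene']['s']['position']),pr(d0['scene'],d0['scene']['s']['position']+np.array([0,0,.03])),'top',pr(d0['top'],d0['top']['s']['position']))
sc=d0['scene']
print('tri tip now',two(ray(sc,212.5,154.5),ray(t,338.5,175.6)))
s=get_state();print(s['position'],s['qpos'],s['clock'])
def wp(d,p):
    T=np.linalg.inv(np.array(d['T_tool_cam']));c=T[:3,:3]@p+T[:3,3];a=np.arctan2(np.hypot(*c[:2]),c[2]);K=d['K'];return (K[0][2]+K[0][0]*a*c[0]/np.hypot(*c[:2]),K[1][2]+K[0][0]*a*c[1]/np.hypot(*c[:2]))
w=pickle.load(open('w3.pkl','rb'))
for z in(0,-.01,-.02,-.03,-.04): print(z,wp(w,np.array([.011,0,z])),wp(w,np.array([.011,.01,z])))
a=pickle.load(open('w1.pkl','rb'));
t2=t['pixels'][100:230,260:400];w2=w['pixels'][210:370,190:370]
cv2.imwrite('pics/f3.png',np.hstack([cv2.resize(t2,(400,371),interpolation=cv2.INTER_CUBIC),cv2.resize(w2,(400,371),interpolation=cv2.INTER_CUBIC)]))
E
```

```text
start: scene [175.   79.4] [173.9  68.3] top [501.1 353.6]
tri tip now [ 0.60410426 -0.2111269   0.20324942]
[ 0.63218824 -0.20654963  0.19129037] [-4.20328361e-01  4.19017127e-01  1.31280638e+00  9.73110993e-07
  1.41161270e+00 -1.76373595e-01] 3.8
0 (np.float64(274.1530601423671), np.float64(225.53875483687847)) (np.float64(292.0202522587011), np.float64(225.5061624319105))
-0.01 (np.float64(274.0561405998209), np.float64(231.7819771691963)) (np.float64(292.90288472736586), np.float64(231.74135107611082))
-0.02 (np.float64(273.94854395947175), np.float64(238.7419642429221)) (np.float64(293.8826081319978), np.float64(238.69093439604018))
-0.03 (np.float64(273.82852466139445), np.float64(246.5420372454176)) (np.float64(294.97525238106647), np.float64(246.47741241299667))
-0.04 (np.float64(273.69397176444807), np.float64(255.33322398653985)) (np.float64(296.1999455452701), np.float64(255.25065991239677))
```

View pics/f3.png

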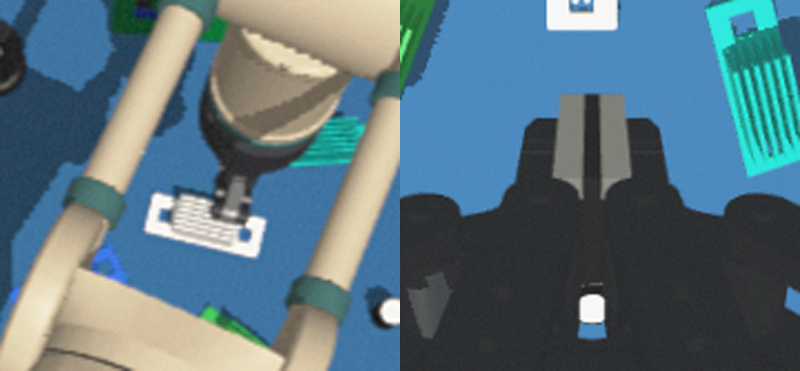

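The scene and wrist views agree: the real fingertips end about 35 mm short of the reported TCP, with the tip edge at wrist row 251 where 225 was expected. The fingers therefore passed over the 38 mm fins, and the sink hasn't moved. I'll go back down, deeper and in careful steps, watching the force.

Emit:
send_rows:
  increments:
    - {"gripper": -0.3,"linear": [0,-0.001,-0.04],"delta_rot": [0,0,0]}
    - {"gripper": -0.3,"linear": [0,-0.001,-0.085],"delta_rot": [0,0,0]}
    - {"gripper": -0.3,"linear": [0,-0.001,-0.13],"delta_rot": [0,0,0]}
    - {"gripper": -0.3,"linear": [0,-0.001,-0.16],"delta_rot": [0,0,0]}
    - {"gripper": -0.3,"linear": [0,-0.001,-0.175],"delta_rot": [0,0,0]}
    - {"gripper": -0.3,"linear": [0,-0.001,-0.18],"delta_rot": [0,0,0]}
    - {"gripper": -0.3,"linear": [0,-0.001,-0.185],"delta_rot": [0,0,0]}

```text
clock: 4.5
position: [0.6323, -0.2076, 0.0058]
ee_rot: [-0.001, 0.788, 0.616, -0.0]
contact_force: [0.1, -1.0, -0.2]
width: 0.0552
gripper_force: 0.0
```

```bash
python3 - <<'E'
from h import *
import pickle
d=cam('wrist');s=cam('scene');pickle.dump((d,s),open('p4.pkl','wb'))
print(d['s']['position'],d['s']['width'],d['s']['contact_force'])
cv2.imwrite('pics/p4.png',np.hstack([cv2.resize(d['pixels'],(400,300)),cv2.resize(s['pixels'][180:280,160:290],(390,300),interpolation=cv2.INTER_CUBIC)]))
E
```

```text
[ 0.63229145 -0.20763488  0.00581792] 0.05520711605062806 [ 0.10066869 -1.00227196 -0.2305875 ]
```

View pics/p4.png

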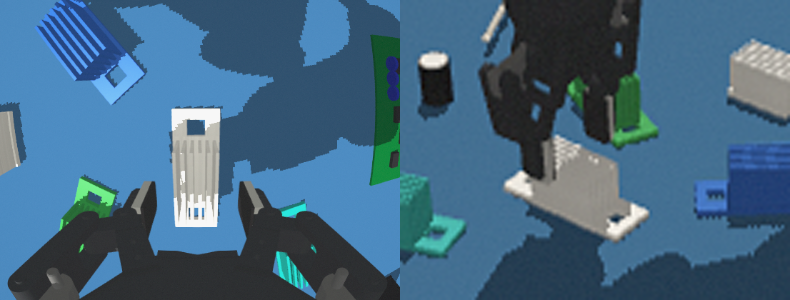

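```bash
python3 - <<'E'
from h import *
import pickle
d,s=pickle.load(open('p4.pkl','rb'))
def tool(d,P):
    q=d['s']['ee_rot'];return R.from_quat([q[1],q[2],q[3],q[0]]).inv().apply(P-np.array(d['s']['position']))
def go(d,w,sc,p):
    a,b=ray(d,*w),ray(sc,*p);P=two(a,b)
    res=[np.linalg.norm(np.cross(P-o,r/np.linalg.norm(r))) for o,r in(a,b)]
    print('world',P.round(4),'tool',tool(d,P).round(4),'res',np.round(res,4))
go(d,(347,256),s,(209.3,240))
go(d,(347,256),s,(209.3,237))
w=pickle.load(open('w3.pkl','rb'))
go(w,(276,251),s,(212.8,154.5))
go(w,(276,251),s,(215,153))
# plane assumption: scene tip on ray of tool y=+.028
o,r=ray(s,209.3,240)
for x in np.linspace(.60,.68,5): print((o+r*(x-o[0])/r[0]).round(4),tool(d,o+r*(x-o[0])/r[0]).round(4))
E
```

```text
world [ 0.6674 -0.2071  0.0416] tool [ 0.009   0.0338 -0.0359] res [0.0006 0.0006]
world [ 0.6668 -0.2055  0.0483] tool [ 0.0105  0.0329 -0.0425] res [0.0009 0.0009]
world [ 0.6376 -0.2024  0.2217] tool [ 0.0058  0.0012 -0.0242] res [0.0004 0.0004]
world [ 0.6376 -0.199   0.2261] tool [ 0.0091  0.0005 -0.0286] res [0.0011 0.0011]
[ 0.6    -0.2452 -0.0135] [-0.0443 -0.0222  0.0193]
[ 0.62   -0.2337  0.0028] [-0.0283 -0.0056  0.003 ]
[ 0.64   -0.2223  0.0191] [-0.0123  0.011  -0.0133]
[ 0.66   -0.2108  0.0354] [ 0.0036  0.0276 -0.0297]
[ 0.68   -0.1993  0.0517] [ 0.0196  0.0442 -0.046 ]
```

The triangulation settles it, with residuals under 1 mm: the fingertips sit at tool z of about -36 mm when 55 mm open and about -26 mm when shut. I'm lowering another 22 mm and closing.

Emit:
send_rows:
  increments:
    - {"gripper": -0.3,"linear": [0,0,-0.008],"delta_rot": [0,0,0]}
    - {"gripper": -0.3,"linear": [0,0,-0.016],"delta_rot": [0,0,0]}
    - {"gripper": -0.3,"linear": [0,0,-0.022],"delta_rot": [0,0,0]}
    - {"gripper": -0.3,"linear": [0,0,-0.022],"delta_rot": [0,0,0]}

```text
clock: 5.0
position: [0.6321, -0.2076, -0.0158]
ee_rot: [-0.001, 0.788, 0.616, -0.0]
contact_force: [-1.3, -0.4, 0.1]
width: 0.0553
gripper_force: 0.0
```

Emit:
send_rows:
  increments:
    - {"gripper": 1,"linear": [0,0,0],"delta_rot": [0,0,0]}
    - {"gripper": 1,"linear": [0,0,0],"delta_rot": [0,0,0]}
    - {"gripper": 1,"linear": [0,0,0],"delta_rot": [0,0,0]}
    - {"gripper": 1,"linear": [0,0,0],"delta_rot": [0,0,0]}
  newtons: 60

```text
clock: 5.4
position: [0.6334, -0.2081, -0.0143]
ee_rot: [0.0, 0.788, 0.616, 0.0]
contact_force: [0.1, -0.1, 1.9]
width: 0.0288
gripper_force: 61.7
```

Gripped at 29 mm. A small upward force hints that the tips are close to the base ledge, so I'll regrip 4 mm higher and then lift a little.

Emit:
send_rows:
  increments:
    - {"gripper": -0.1,"linear": [0,0,0],"delta_rot": [0,0,0]}
    - {"gripper": -0.1,"linear": [0,0,0.004],"delta_rot": [0,0,0]}
    - {"gripper": -0.1,"linear": [0,0,0.004],"delta_rot": [0,0,0]}
    - {"gripper": 1,"linear": [0,0,0.004],"delta_rot": [0,0,0]}
    - {"gripper": 1,"linear": [0,0,0.004],"delta_rot": [0,0,0]}
    - {"gripper": 1,"linear": [0,0,0.004],"delta_rot": [0,0,0]}
    - {"gripper": 1,"linear": [0,0,0.004],"delta_rot": [0,0,0]}
  newtons: 80

```text
clock: 6.1
position: [0.6333, -0.2081, -0.0103]
ee_rot: [0.0, 0.788, 0.616, 0.0]
contact_force: [-0.1, 0.2, 4.5]
width: 0.0284
gripper_force: 81.1
```

Emit:
send_rows:
  increments:
    - {"gripper": 1,"linear": [0,0,0.01],"delta_rot": [0,0,0]}
    - {"gripper": 1,"linear": [0,0,0.04],"delta_rot": [0,0,0]}
    - {"gripper": 1,"linear": [0,0,0.08],"delta_rot": [0,0,0]}
    - {"gripper": 1,"linear": [0,0,0.12],"delta_rot": [0,0,0]}
    - {"gripper": 1,"linear": [0,0,0.16],"delta_rot": [0,0,0]}
    - {"gripper": 1,"linear": [0,0,0.18],"delta_rot": [0,0,0]}
    - {"gripper": 1,"linear": [0,0,0.18],"delta_rot": [0,0,0]}
    - {"gripper": 1,"linear": [0,0,0.18],"delta_rot": [0,0,0]}

```text
clock: 6.9
position: [0.6324, -0.2076, 0.1685]
ee_rot: [-0.0, 0.788, 0.616, -0.0]
contact_force: [-0.1, -0.3, -1.5]
width: 0.0281
gripper_force: 80.5
```

The sink is held: the wrist reads 1.5 N of weight. I'm carrying it towards the fixture and stopping short for two wrist views of the hooks.

Emit:
send_rows:
  increments:
    - {"gripper": 1,"linear": [-0.004,0.03,0],"delta_rot": [0,0,0.045]}
    - {"gripper": 1,"linear": [-0.008,0.06,0],"delta_rot": [0,0,0.09]}
    - {"gripper": 1,"linear": [-0.013,0.095,0],"delta_rot": [0,0,0.14]}
    - {"gripper": 1,"linear": [-0.018,0.13,0],"delta_rot": [0,0,0.19]}
    - {"gripper": 1,"linear": [-0.023,0.165,0],"delta_rot": [0,0,0.24]}
    - {"gripper": 1,"linear": [-0.028,0.2,0],"delta_rot": [0,0,0.29]}
    - {"gripper": 1,"linear": [-0.032,0.222,0],"delta_rot": [0,0,0.332]}
    - {"gripper": 1,"linear": [-0.032,0.222,0],"delta_rot": [0,0,0.332]}

```text
clock: 7.7
position: [0.5984, 0.0174, 0.1665]
ee_rot: [-0.003, 0.674, 0.739, -0.001]
contact_force: [0.1, -1.7, -1.7]
width: 0.0283
gripper_force: 80.5
```

Emit:
send_rows:
  increments:
    - {"gripper": 1,"linear": [0,0,0],"delta_rot": [0,0,0]}
    - {"gripper": 1,"linear": [0,0,0],"delta_rot": [0,0,0]}
    - {"gripper": 1,"linear": [0,0,0],"delta_rot": [0,0,0]}

```text
clock: 8.0
position: [0.6009, 0.0129, 0.1685]
ee_rot: [-0.0, 0.676, 0.737, -0.0]
contact_force: [0.1, 0.1, -1.7]
width: 0.0286
gripper_force: 80.5
```

```bash
python3 - <<'E'
from h import *
import pickle
d=cam('wrist');t=cam('top');pickle.dump((d,t),open('p5.pkl','wb'))
print(d['s']['position'],d['s']['ee_rot'])
cv2.imwrite('pics/p5.png',cv2.resize(d['pixels'],(800,600),interpolation=cv2.INTER_CUBIC))
E
```

```text
[0.60092288 0.01293158 0.16848018] [-2.96736844e-04  6.75880428e-01  7.37011087e-01 -4.66367522e-04]
```

View pics/p5.png

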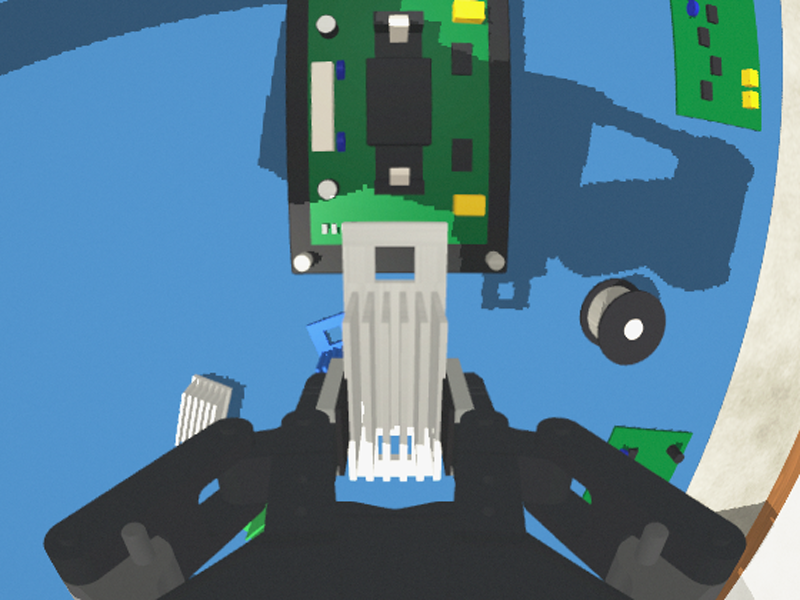

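This view shows the hooks at (399,27) and (399,178), with the module spanning columns 367–431 and rows 58–145. The held sink's far ear edge is at row 223, columns 343–447, and its window spans columns 375–414. I'm taking a second view from 50 mm to the side.

Emit:
send_rows:
  increments:
    - {"gripper": 1,"linear": [-0.025,0.004,0],"delta_rot": [0,0,0]}
    - {"gripper": 1,"linear": [-0.05,0.008,0],"delta_rot": [0,0,0]}
    - {"gripper": 1,"linear": [-0.05,0.008,0],"delta_rot": [0,0,0]}
    - {"gripper": 1,"linear": [-0.05,0.008,0],"delta_rot": [0,0,0]}
    - {"gripper": 1,"linear": [-0.05,0.008,0],"delta_rot": [0,0,0]}

```text
clock: 8.6
position: [0.5521, 0.0216, 0.1696]
ee_rot: [0.001, 0.676, 0.737, 0.001]
contact_force: [0.6, 0.2, -1.3]
width: 0.0282
gripper_force: 80.4
```

```bash
python3 - <<'E'
from h import *
import pickle
d1,_=pickle.load(open('p5.pkl','rb'));d2=cam('wrist');pickle.dump(d2,open('p6.pkl','wb'))
print(d2['s']['position'],d2['s']['ee_rot'])
for d in(d1,d2):
    hsv=cv2.cvtColor(d['pixels'],cv2.COLOR_BGR2HSV)
    m=((hsv[...,1]<70)&(hsv[...,2]>130)).astype(np.uint8);m[152:]=0
    n,l,st,c=cv2.connectedComponentsWithStats(m)
    for i in range(1,n):
        if st[i,4]>40: print(st[i].tolist(),c[i].round(1).tolist())
    g=cv2.cvtColor(d['pixels'],cv2.COLOR_BGR2GRAY)
    if d is d1:
        print('col279',g[0:160,279].tolist());print('row72',g[72,245:315].tolist())
        print('col265',g[30:115:1,265].tolist())
E
```

```text
[0.55209334 0.02159444 0.1695698 ] [7.42881848e-04 6.75543772e-01 7.37319321e-01 5.28314430e-04]
[539, 0, 21, 152, 2163] [552.2, 81.9]
[221, 11, 14, 12, 129] [227.7, 16.3]
[272, 10, 15, 20, 257] [278.6, 19.0]
[217, 43, 17, 63, 1007] [225.5, 74.1]
[273, 117, 14, 13, 166] [279.3, 123.1]
[222, 126, 14, 14, 142] [228.6, 132.4]
col279 [80, 79, 81, 81, 80, 81, 79, 81, 78, 75, 168, 237, 238, 246, 247, 247, 247, 247, 215, 163, 165, 163, 166, 164, 164, 165, 164, 164, 165, 129, 55, 56, 56, 55, 56, 54, 55, 57, 54, 54, 49, 57, 54, 52, 54, 54, 53, 54, 55, 53, 53, 53, 53, 53, 57, 52, 53, 53, 53, 54, 54, 53, 52, 52, 53, 54, 54, 52, 50, 52, 53, 55, 50, 51, 54, 52, 51, 52, 49, 49, 52, 54, 50, 50, 49, 49, 51, 50, 47, 52, 48, 49, 49, 52, 52, 50, 51, 49, 49, 49, 46, 41, 47, 52, 51, 50, 50, 50, 47, 51, 51, 50, 48, 48, 49, 47, 58, 134, 209, 208, 203, 200, 188, 172, 173, 171, 172, 174, 174, 141, 46, 47, 47, 44, 48, 51, 62, 104, 124, 124, 125, 127, 126, 126, 125, 125, 124, 126, 121, 122, 123, 123, 123, 123, 133, 166, 192, 202, 206, 206]
row72 [78, 77, 77, 77, 76, 80, 80, 77, 77, 79, 78, 61, 49, 51, 53, 52, 53, 53, 53, 53, 53, 52, 53, 53, 51, 52, 54, 53, 53, 54, 53, 51, 54, 52, 50, 51, 52, 53, 51, 51, 50, 54, 50, 52, 53, 53, 53, 53, 54, 52, 54, 52, 49, 49, 50, 52, 53, 65, 79, 80, 77, 77, 75, 77, 77, 77, 78, 77, 78, 75]
col265 [56, 54, 55, 55, 55, 55, 55, 56, 55, 55, 49, 54, 54, 54, 55, 53, 54, 54, 53, 55, 52, 52, 53, 53, 53, 55, 53, 54, 52, 54, 51, 52, 52, 52, 51, 51, 52, 52, 52, 55, 53, 55, 53, 51, 53, 52, 51, 52, 52, 52, 50, 51, 52, 51, 47, 51, 51, 49, 50, 52, 51, 52, 51, 51, 52, 51, 51, 52, 51, 50, 43, 38, 45, 49, 53, 50, 51, 51, 50, 48, 49, 50, 51, 50, 50]
[251, 0, 4, 152, 394] [252.0, 78.8]
[279, 24, 14, 12, 136] [285.5, 29.4]
[330, 28, 21, 18, 276] [339.6, 36.5]
[275, 56, 15, 64, 958] [282.0, 87.6]
[330, 133, 20, 14, 214] [339.8, 139.5]
[279, 141, 15, 11, 137] [285.7, 146.4]
```

```bash
python3 - <<'E'
from h import *
import pickle
d1,t=pickle.load(open('p5.pkl','rb'));d2=pickle.load(open('p6.pkl','rb'))
print('h near',two(ray(d1,279.8,122.8),ray(d2,339.8,139.3)).round(4),'post?',two(ray(d1,228.6,132.4),ray(d2,285.7,146.4)).round(4),two(ray(d1,227.7,16.3),ray(d2,285.5,29.4)).round(4),'strip',two(ray(d1,225.5,74.1),ray(d2,282.,87.6)).round(4))
print('b_in',onz(d1,279.8,116.9,.099).round(4),'b_nose',onz(d1,279.8,129.4,.0875).round(4),'a_in',onz(d1,279.5,18.4,.099).round(4),'a_nose',onz(d1,279.5,9.9,.0875).round(4))
for z in(.081,): 
    for r in(40.3,100.5): print('mod',onz(d1,279.3,r,z).round(4))
    print('mod L/R',onz(d1,256.5,72,z).round(4),onz(d1,302.2,72,z).round(4))
q=d1['s']['ee_rot'];M=R.from_quat([q[1],q[2],q[3],q[0]]).as_matrix();print('tool y deg',np.degrees(np.arctan2(M[1,1],M[0,1])),'tool x',M[:,0])
g=cv2.cvtColor(d1['pixels'],cv2.COLOR_BGR2GRAY).astype(int)
print('col250 sink far edge',g[150:162,250].tolist(),'row162',g[162,232:246].tolist(),g[162,306:320].tolist())
print('win row185',g[185,256:300].tolist(),'col279',g[165:205,279].tolist())
E
```

```text
h near [0.5991 0.0786 0.0844] post? [0.5573 0.0671 0.0679] [0.5484 0.1665 0.0699] strip [0.5499 0.1168 0.0617]
b_in [0.5984 0.0831 0.099 ] b_nose [0.5994 0.0733 0.0875] a_in [0.5918 0.158  0.099 ] a_nose [0.591  0.1689 0.0875]
mod [0.5929 0.1449 0.081 ]
mod [0.5971 0.096  0.081 ]
mod L/R [0.5774 0.1174 0.081 ] [0.613  0.1206 0.081 ]
tool y deg 4.95486225269176 tool x [-8.63711190e-02  9.96263014e-01 -1.93020673e-04]
col250 sink far edge [134, 137, 135, 137, 138, 164, 189, 200, 203, 204, 204, 203] row162 [212, 231, 230, 205, 79, 76, 149, 195, 202, 203, 203, 201, 202, 202] [208, 207, 208, 207, 206, 209, 207, 142, 113, 113, 70, 65, 64, 65]
win row185 [199, 200, 201, 202, 201, 195, 155, 91, 85, 84, 83, 82, 84, 82, 83, 81, 81, 81, 81, 82, 81, 81, 80, 80, 79, 80, 81, 79, 80, 79, 79, 78, 78, 90, 160, 200, 205, 201, 198, 201, 204, 203, 202, 202] col279 [205, 206, 205, 204, 203, 200, 201, 153, 79, 80, 81, 77, 79, 81, 80, 81, 79, 80, 79, 81, 80, 80, 80, 79, 80, 68, 118, 137, 137, 135, 152, 176, 180, 202, 209, 209, 208, 209, 205, 199]
```

```bash
python3 - <<'E'
from h import *
import pickle
d,t=pickle.load(open('p5.pkl','rb'));s=d['s']
q=s['ee_rot'];M=R.from_quat([q[1],q[2],q[3],q[0]])
for z in(.1825,.1845,.1865):
  f=lambda u,v:(M.inv().apply(onz(d,u,v,z)-np.array(s['position']))*1e3).round(1).tolist()
  print(z,'edge',f(250,155),f(300,155),'sides',f(238.1,162),f(313.2,162),'win',f(262.3,185),f(290,185),'outer win',f(279,172.3))
g=cv2.cvtColor(d['pixels'],cv2.COLOR_BGR2GRAY).astype(int)
print(g[150:162,300].tolist(),g[150:162,270].tolist())
print(get_state()['position'])
E
```

```text
0.1825 edge [51.9, -11.8, -14.0] [51.9, 12.5, -14.0] sides [48.5, -17.7, -14.0] [48.5, 19.1, -14.0] win [36.9, -6.0, -14.0] [36.9, 7.8, -14.0] outer win [43.3, 2.3, -14.0]
0.1845 edge [52.1, -11.7, -16.0] [52.1, 12.4, -16.0] sides [48.8, -17.5, -16.0] [48.7, 18.8, -16.0] win [37.3, -5.9, -16.0] [37.3, 7.7, -16.0] outer win [43.6, 2.3, -16.0]
0.1865 edge [52.4, -11.5, -18.0] [52.3, 12.2, -18.0] sides [49.1, -17.3, -18.0] [49.0, 18.6, -18.0] win [37.7, -5.8, -18.0] [37.7, 7.6, -18.0] outer win [44.0, 2.3, -18.0]
[118, 121, 118, 116, 121, 163, 191, 204, 206, 209, 207, 204] [127, 126, 127, 128, 137, 166, 189, 203, 206, 206, 205, 206]
[0.55209811 0.02160265 0.1694012 ]
```

The seat measures (0.595, 0.121), heading 5.0°, with its height consistent with 81 mm. The sink sits in the hand at (+0.1, +0.8) mm. I'm moving it over the seat.

Emit:
send_rows:
  increments:
    - {"gripper": 1,"linear": [0.012,0.028,0],"delta_rot": [0,0,0]}
    - {"gripper": 1,"linear": [0.024,0.056,0],"delta_rot": [0,0,0]}
    - {"gripper": 1,"linear": [0.036,0.084,0],"delta_rot": [0,0,0]}
    - {"gripper": 1,"linear": [0.0434,0.0997,0],"delta_rot": [0,0,0]}
    - {"gripper": 1,"linear": [0.0434,0.0997,0],"delta_rot": [0,0,0]}
    - {"gripper": 1,"linear": [0.0434,0.0997,-0.02],"delta_rot": [0,0,0]}
    - {"gripper": 1,"linear": [0.0434,0.0997,-0.04],"delta_rot": [0,0,0]}
    - {"gripper": 1,"linear": [0.0434,0.0997,-0.05],"delta_rot": [0,0,0]}

```text
clock: 9.45
position: [0.593, 0.1204, 0.1174]
ee_rot: [-0.001, 0.675, 0.737, -0.002]
contact_force: [-0.8, -0.5, -1.9]
width: 0.0284
gripper_force: 80.5
```

Emit:
send_rows:
  increments:
    - {"gripper": 1,"linear": [0,0,0],"delta_rot": [0,0,0]}
    - {"gripper": 1,"linear": [0,0,0],"delta_rot": [0,0,0]}
    - {"gripper": 1,"linear": [0,0,0],"delta_rot": [0,0,0]}
    - {"gripper": 1,"linear": [0,0,0],"delta_rot": [0,0,0]}

```text
clock: 9.85
position: [0.5951, 0.1216, 0.1203]
ee_rot: [0.001, 0.675, 0.737, 0.001]
contact_force: [0.2, 0.9, -0.5]
width: 0.0286
gripper_force: 80.5
```

```bash
python3 - <<'E'
from h import *
s=get_state();q=s['ee_rot'];M=R.from_quat([q[1],q[2],q[3],q[0]]).as_matrix()
print(s['position'].round(4),s['contact_force'].round(2),s['moment'].round(3),np.degrees(np.arctan2(M[1,1],M[0,1])),M[:,2].round(4),s['qpos'].round(2))
E
```

```text
[0.5951 0.1216 0.1203] [ 0.19  0.87 -0.47] [-0.02  -0.008  0.002] 5.033947864132723 [ 2.1e-03  1.0e-04 -1.0e+00] [ 0.09  0.38  1.56 -0.    1.2  -0.  ]
```

Emit:
send_rows:
  increments:
    - {"gripper": 1,"linear": [0,-0.0005,-0.01],"delta_rot": [0,0,0]}
    - {"gripper": 1,"linear": [0,-0.0005,-0.018],"delta_rot": [0,0,0]}
    - {"gripper": 1,"linear": [0,-0.0005,-0.026],"delta_rot": [0,0,0]}
    - {"gripper": 1,"linear": [0,-0.0005,-0.026],"delta_rot": [0,0,0]}
    - {"gripper": 1,"linear": [0,-0.0005,-0.026],"delta_rot": [0,0,0]}

```text
clock: 10.35
position: [0.5941, 0.1213, 0.0926]
ee_rot: [-0.0, 0.675, 0.738, -0.0]
contact_force: [0.8, -0.3, -0.0]
width: 0.0279
gripper_force: 80.5
```

Emit:
send_rows:
  increments:
    - {"gripper": 1,"linear": [0,0,-0.002],"delta_rot": [0,0,0]}
    - {"gripper": 1,"linear": [0,0,-0.004],"delta_rot": [0,0,0]}
    - {"gripper": 1,"linear": [0,0,-0.006],"delta_rot": [0,0,0]}
    - {"gripper": 1,"linear": [0,0,-0.008],"delta_rot": [0,0,0]}
    - {"gripper": 1,"linear": [0,0,-0.01],"delta_rot": [0,0,0]}
    - {"gripper": 1,"linear": [0,0,-0.01],"delta_rot": [0,0,0]}

```text
clock: 10.95
position: [0.5945, 0.1212, 0.0831]
ee_rot: [0.0, 0.675, 0.738, 0.0]
contact_force: [0.9, 0.6, -1.4]
width: 0.0286
gripper_force: 80.5
```

Emit:
send_rows:
  increments:
    - {"gripper": 1,"linear": [0,0,-0.002],"delta_rot": [0,0,0]}
    - {"gripper": 1,"linear": [0,0,-0.004],"delta_rot": [0,0,0]}
    - {"gripper": 1,"linear": [0,0,-0.006],"delta_rot": [0,0,0]}
    - {"gripper": 1,"linear": [0,0,-0.006],"delta_rot": [0,0,0]}

```text
clock: 11.35
position: [0.5949, 0.1213, 0.0775]
ee_rot: [0.0, 0.675, 0.738, 0.0]
contact_force: [1.0, 0.3, 3.3]
width: 0.0283
gripper_force: 80.9
```

Emit:
send_rows:
  increments:
    - {"gripper": 1,"linear": [0,0,-0.002],"delta_rot": [0,0,0]}
    - {"gripper": 1,"linear": [0,0,-0.004],"delta_rot": [0,0,0]}
    - {"gripper": 1,"linear": [0,0,-0.004],"delta_rot": [0,0,0]}

```text
clock: 11.65
position: [0.595, 0.1213, 0.0737]
ee_rot: [0.001, 0.675, 0.738, 0.001]
contact_force: [-0.6, -0.9, 5.7]
width: 0.0283
gripper_force: 81.3
```

Emit:
send_rows:
  increments:
    - {"gripper": 1,"linear": [0,0,-0.001],"delta_rot": [0,0,0]}
    - {"gripper": 1,"linear": [0,0,-0.002],"delta_rot": [0,0,0]}
    - {"gripper": 1,"linear": [0,0,-0.003],"delta_rot": [0,0,0]}
    - {"gripper": 1,"linear": [0,0,-0.003],"delta_rot": [0,0,0]}

```text
clock: 12.05
position: [0.5952, 0.1213, 0.0712]
ee_rot: [0.001, 0.675, 0.738, 0.001]
contact_force: [-0.3, -0.7, 8.1]
width: 0.0283
gripper_force: 81.5
```

Emit:
send_rows:
  increments:
    - {"gripper": 1,"linear": [0,0,-0.001],"delta_rot": [0,0,0]}
    - {"gripper": 1,"linear": [0,0,-0.002],"delta_rot": [0,0,0]}
    - {"gripper": 1,"linear": [0,0,-0.003],"delta_rot": [0,0,0]}
    - {"gripper": 1,"linear": [0,0,-0.003],"delta_rot": [0,0,0]}

```text
clock: 12.45
position: [0.5952, 0.1213, 0.0687]
ee_rot: [0.001, 0.675, 0.738, 0.001]
contact_force: [-1.0, 0.3, 10.2]
width: 0.0285
gripper_force: 81.9
```

Emit:
send_rows:
  increments:
    - {"gripper": 1,"linear": [0,0,-0.001],"delta_rot": [0,0,0]}
    - {"gripper": 1,"linear": [0,0,-0.002],"delta_rot": [0,0,0]}
    - {"gripper": 1,"linear": [0,0,-0.002],"delta_rot": [0,0,0]}

```text
clock: 12.75
position: [0.5951, 0.1213, 0.0662]
ee_rot: [0.001, 0.675, 0.738, 0.001]
contact_force: [-0.9, 0.0, -1.0]
width: 0.0282
gripper_force: 80.6
```

Emit:
send_rows:
  increments:
    - {"gripper": 1,"linear": [0,0,-0.001],"delta_rot": [0,0,0]}
    - {"gripper": 1,"linear": [0,0,-0.002],"delta_rot": [0,0,0]}
    - {"gripper": 1,"linear": [0,0,-0.002],"delta_rot": [0,0,0]}

```text
clock: 13.05
position: [0.595, 0.1213, 0.0636]
ee_rot: [0.0, 0.675, 0.738, 0.001]
contact_force: [1.1, -0.6, 6.0]
width: 0.0284
gripper_force: 81.4
```

Click: the force dropped from 10 N to about 0. I'll press 3 mm more to confirm the sink is seated and both hooks are over.

Emit:
send_rows:
  increments:
    - {"gripper": 1,"linear": [0,0,-0.001],"delta_rot": [0,0,0]}
    - {"gripper": 1,"linear": [0,0,-0.002],"delta_rot": [0,0,0]}
    - {"gripper": 1,"linear": [0,0,-0.003],"delta_rot": [0,0,0]}
    - {"gripper": 1,"linear": [0,0,-0.003],"delta_rot": [0,0,0]}

```text
clock: 13.45
position: [0.595, 0.1213, 0.0611]
ee_rot: [0.001, 0.675, 0.737, 0.001]
contact_force: [0.6, -0.8, 7.0]
width: 0.0283
gripper_force: 81.6
```

Emit:
send_rows:
  increments:
    - {"gripper": 1,"linear": [0,0,-0.001],"delta_rot": [0,0,0]}
    - {"gripper": 1,"linear": [0,0,-0.002],"delta_rot": [0,0,0]}
    - {"gripper": 1,"linear": [0,0,-0.003],"delta_rot": [0,0,0]}
    - {"gripper": 1,"linear": [0,0,-0.003],"delta_rot": [0,0,0]}

```text
clock: 13.85
position: [0.595, 0.1213, 0.0585]
ee_rot: [0.001, 0.675, 0.738, 0.001]
contact_force: [-1.5, -0.9, 9.6]
width: 0.0284
gripper_force: 82.0
```

The force now follows the spring at 1 N/mm, so the sink is seated. Next I rise and tug lightly.

Emit:
send_rows:
  increments:
    - {"gripper": 1,"linear": [0,0,0.003],"delta_rot": [0,0,0]}
    - {"gripper": 1,"linear": [0,0,0.006],"delta_rot": [0,0,0]}
    - {"gripper": 1,"linear": [0,0,0.009],"delta_rot": [0,0,0]}
    - {"gripper": 1,"linear": [0,0,0.012],"delta_rot": [0,0,0]}
    - {"gripper": 1,"linear": [0,0,0.012],"delta_rot": [0,0,0]}
    - {"gripper": 1,"linear": [0,0,0.012],"delta_rot": [0,0,0]}

```text
clock: 14.45
position: [0.5942, 0.1213, 0.0688]
ee_rot: [-0.0, 0.675, 0.738, -0.0]
contact_force: [1.5, 0.1, 0.2]
width: 0.0282
gripper_force: 80.8
```

Emit:
send_rows:
  increments:
    - {"gripper": 1,"linear": [0,0,0.001],"delta_rot": [0,0,0]}
    - {"gripper": 1,"linear": [0,0,0.002],"delta_rot": [0,0,0]}
    - {"gripper": 1,"linear": [0,0,0.003],"delta_rot": [0,0,0]}
    - {"gripper": 1,"linear": [0,0,0.003],"delta_rot": [0,0,0]}
    - {"gripper": 1,"linear": [0,0,0.003],"delta_rot": [0,0,0]}

```text
clock: 14.95
position: [0.594, 0.1213, 0.072]
ee_rot: [-0.0, 0.675, 0.738, -0.0]
contact_force: [-0.8, -0.1, -1.7]
width: 0.0285
gripper_force: 80.5
```

Emit:
send_rows:
  increments:
    - {"gripper": 1,"linear": [0,0,0.001],"delta_rot": [0,0,0]}
    - {"gripper": 1,"linear": [0,0,0.002],"delta_rot": [0,0,0]}
    - {"gripper": 1,"linear": [0,0,0.003],"delta_rot": [0,0,0]}
    - {"gripper": 1,"linear": [0,0,0.003],"delta_rot": [0,0,0]}
    - {"gripper": 1,"linear": [0,0,0.003],"delta_rot": [0,0,0]}

```text
clock: 15.45
position: [0.594, 0.1212, 0.075]
ee_rot: [-0.0, 0.675, 0.738, -0.0]
contact_force: [-0.2, -0.2, -3.9]
width: 0.0286
gripper_force: 80.3
```

```bash
python3 - <<'E'
from h import *
import pickle
w=cam('wrist');s=cam('scene');t=cam('top');pickle.dump((w,s,t),open('p7.pkl','wb'))
for d in(w,s,t): print(d['s']['position'].round(4),d['s']['contact_force'].round(2))
E
```

```text
[0.594  0.1212 0.075 ] [-0.19 -0.16 -3.91]
[0.594  0.1212 0.075 ] [-1.06  0.71 -3.66]
[0.594  0.1212 0.075 ] [-0.28 -0.66 -3.98]
```

The tug reads 3.9 N down against 1.4 N of weight, so the nest is lifted about 2.5 mm and the clicks hold. One more millimetre, then I'll lower and release.

Emit:
send_rows:
  increments:
    - {"gripper": 1,"linear": [0,0,0.001],"delta_rot": [0,0,0]}
    - {"gripper": 1,"linear": [0,0,0.001],"delta_rot": [0,0,0]}
    - {"gripper": 1,"linear": [0,0,0.001],"delta_rot": [0,0,0]}
    - {"gripper": 1,"linear": [0,0,0.001],"delta_rot": [0,0,0]}

```text
clock: 16.0
position: [0.594, 0.1212, 0.0761]
ee_rot: [-0.0, 0.675, 0.738, -0.0]
contact_force: [-0.7, 0.1, -6.0]
width: 0.028
gripper_force: 80.1
```

Emit:
send_rows:
  increments:
    - {"gripper": 1,"linear": [0,0,-0.002],"delta_rot": [0,0,0]}
    - {"gripper": 1,"linear": [0,0,-0.004],"delta_rot": [0,0,0]}
    - {"gripper": 1,"linear": [0,0,-0.006],"delta_rot": [0,0,0]}
    - {"gripper": 1,"linear": [0,0,-0.007],"delta_rot": [0,0,0]}
    - {"gripper": 1,"linear": [0,0,-0.007],"delta_rot": [0,0,0]}
    - {"gripper": 1,"linear": [0,0,-0.007],"delta_rot": [0,0,0]}

```text
clock: 16.6
position: [0.5951, 0.1213, 0.0697]
ee_rot: [0.001, 0.675, 0.738, 0.001]
contact_force: [0.6, -0.0, 0.3]
width: 0.0283
gripper_force: 80.7
```

Emit:
send_rows:
  increments:
    - {"gripper": -0.2,"linear": [0,0,0],"delta_rot": [0,0,0]}
    - {"gripper": -0.2,"linear": [0,0,0],"delta_rot": [0,0,0]}
    - {"gripper": -0.2,"linear": [0,0,0],"delta_rot": [0,0,0]}
    - {"gripper": -0.2,"linear": [0,0,0],"delta_rot": [0,0,0]}

```text
clock: 17.0
position: [0.5943, 0.1213, 0.0692]
ee_rot: [0.0, 0.675, 0.738, -0.0]
contact_force: [-0.9, 0.3, 0.6]
width: 0.0511
gripper_force: 0.0
```

Emit:
send_rows:
  increments:
    - {"gripper": -0.2,"linear": [0,0,0.02],"delta_rot": [0,0,0]}
    - {"gripper": -0.2,"linear": [0,0,0.05],"delta_rot": [0,0,0]}
    - {"gripper": -0.2,"linear": [0,-0.02,0.09],"delta_rot": [0,0,0]}
    - {"gripper": -0.2,"linear": [0,-0.055,0.12],"delta_rot": [0,0,0]}
    - {"gripper": -0.2,"linear": [0,-0.08,0.13],"delta_rot": [0,0,0]}
    - {"gripper": -0.2,"linear": [0,-0.08,0.13],"delta_rot": [0,0,0]}
    - {"gripper": -0.2,"linear": [0,-0.08,0.13],"delta_rot": [0,0,0]}
    - {"gripper": -0.2,"linear": [0,-0.08,0.13],"delta_rot": [0,0,0]}

```text
clock: 17.8
position: [0.5936, 0.0421, 0.1982]
ee_rot: [-0.001, 0.675, 0.738, -0.0]
contact_force: [-0.7, -0.8, -0.5]
width: 0.0511
gripper_force: 0.0
```

```bash
python3 - <<'E'
from h import *
import pickle
d=cam('wrist');pickle.dump(d,open('p8.pkl','wb'));s=d['s'];print(s['position'],s['contact_force'],s['width'],s['clock'])
K=d['K']
def wp(P):
    q=s['ee_rot'];p=R.from_quat([q[1],q[2],q[3],q[0]]).inv().apply(np.array(P)-s['position'])
    T=np.linalg.inv(np.array(d['T_tool_cam']));c=T[:3,:3]@p+T[:3,3];r=np.hypot(*c[:2]);a=np.arctan2(r,c[2])
    return np.array([K[0][2]+K[0][0]*a*c[0]/r,K[1][2]+K[0][0]*a*c[1]/r])
c5,s5=np.cos(np.radians(5)),np.sin(np.radians(5))
S=lambda x,y,z:np.array([.5951+c5*x-s5*y,.1207+s5*x+c5*y,.080+z])
g=cv2.cvtColor(d['pixels'],cv2.COLOR_BGR2GRAY).astype(int)
for n,P in(('ear+edge',S(0,.052,.005)),('ear-edge',S(0,-.052,.005)),('hook+tip',S(0,.04,.018)),('hook-tip',S(0,-.04,.018)),('L',S(-.018,-.048,.005)),('R',S(.018,-.048,.005))): print(n,wp(P).round(1))
hsv=cv2.cvtColor(d['pixels'],cv2.COLOR_BGR2HSV)
u,v=wp(S(0,0,.005)).astype(int)
m=((hsv[...,1]<60)&(hsv[...,2]>110)).astype(np.uint8)
cs=sorted(cv2.findContours(m,cv2.RETR_EXTERNAL,cv2.CHAIN_APPROX_NONE)[0],key=cv2.contourArea)[-6:]
for c in cs:
    x,y,w,h=cv2.boundingRect(c);print((x,y,w,h),cv2.contourArea(c))
    if x<u<x+w and y<v+20<y+h:
        Q=np.array([onz(d,*q,.085)[:2]*1e3 for q in c[:,0]],np.float32);print('rect',cv2.minAreaRect(Q))
E
```

```text
[0.59363411 0.04214026 0.19816414] [-0.66448633 -0.78007696 -0.50820062] 0.05106855860091417 17.8
ear+edge [285.   49.3]
ear-edge [284.7 166.6]
hook+tip [285.4  60. ]
hook-tip [285.2 154.9]
L [264.3 162.2]
R [305.1 162.3]
(336, 253, 27, 46) 438.5
(142, 273, 34, 32) 661.5
(229, 81, 15, 57) 755.0
(525, 326, 35, 94) 1717.0
(265, 49, 43, 118) 4816.5
rect ((595.9710693359375, 121.28216552734375), (36.43296432495117, 103.97808837890625), 4.85448694229126)
(476, 0, 84, 371) 13884.5
```

The wrist image puts the released sink on the seat as a 36.4 x 104.0 mm rectangle at height 85 mm. It is level and home, and the arm is clear, so I'm handing in.

```bash
python3 -c "
from rig import sign_off
print(sign_off())"
```

```text
the job is handed in; nothing more can be done
None
```

The heat sink is clicked home under both hooks, judging by the force drop and the last wrist image. The tug lifted the nest about 3 mm and held, the sink is released with the arm clear, and the job was handed in at about 18 s. The first grasp closed above the fins and touched nothing. No bystander was knowingly touched, though I did not re-check them at the end.

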